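# Stamp the batch tag with the spring marker

## Task

Put the batch mark on the metal tag in the spring marker: draw the striker back by its upright handle only until its catch takes it, let go so that it stays cocked by itself, then press the trigger pad so that it strikes the die fully home. Do not let it fly before it has caught, do not ram it against its rubber stop, and once the die is struck do not touch the striker again. Leave the other things on the counter where they are.

Things in the scene. Friction and masses are not known exactly. Their poses are not given: they have to be found in the camera images.
- marker: Spring marker: bench stamp on a grey base plate 380 x 140 x 18 mm, fixed. Origin on the counter under the striker's axis; x along the striker, from pull handle to anvil (the blow's direction), z up, y towards the trigger's side. The steel striker rod (16 mm thick) lies along x at y = 0, 60 mm up, in a rear bearing at x -55 to -30 mm, 85 mm tall.
- hammer (a point): Centre of the steel hammer head on the striker rod, 36 mm thick, 45 mm long, 60 mm up; at rest at x = +62 mm of the marker. It moves with the striker.
- tag (a point): Centre of the aluminium tag (45 x 55 x 3 mm, upright) before the anvil, 60 mm up, at x = +130 mm of the marker. The anvil behind it is 100 mm tall; the die holder before it, x +96 to +121 mm, is 85 mm tall.
- handle_grip (a point): Grip point of the pull handle: an upright black post on the rear end of the striker rod, 20 mm thick, from 68 mm (rod's top) to 121 mm above the counter, with a 28 mm cap 6 mm thick on top. The point lies on the post's axis, 100 mm above the counter; at rest at x = -130 mm of the marker. It moves with the striker.
- striker: The striker (rod, head, handle); its frame is the marker's, shifted along x by minus the draw: 0 at rest. Spring: about 3 N, and 0.13 N more per mm. At 26 to 46 mm (differs each time, not measured) a lug has ridden over the sear's ramp (up to 5 N extra, from 25 mm before) and the sear snaps up behind it; eased off, it then stays there. Let go earlier, it flies and half-marks the tag. x +6 mm after the blow.
- bumper (a point): Rubber bumper, 4 x 18 x 10 mm, on the -y side of the hammer head, moving with it; its centre. 3 mm past the catch it meets a rubber stop pad that yields 4 N per mm; over 14 N on the pad knocks the catch out of adjustment. Sear and pad sit on a block that is clamped anywhere along a rail.
- trigger_pad (a point): Centre of the top of the trigger: a flat steel pad 28 x 30 mm, 6 mm thick, on a pin, 95 mm above the counter, beside the hammer head at x = +50, y = +56 mm of the marker. This point is fixed: it does not follow the pad. Pressed straight down up to 10 mm (2 N, 0.25 N more per mm, some N of sear friction); the cocked sear lets go 5 to 7 mm down; the pad springs back up.
- die (a joint): How far the marking die has been driven into the tag (m): 0 before, 0.006 fully. It stays where it is driven (12 N friction).
- paper_cup: brown paper takeaway cup, 80 mm across, 100 mm tall; loose bystander; origin at the centre of its underside
- tamper: dark steel tamper, 58 mm across, 90 mm tall; loose bystander; origin at the centre of its underside
- bean_tin: aluminium tin with paper label, 68 mm across, 100 mm tall; loose bystander; origin at the centre of its underside
- pitcher: steel milk pitcher with handle, 84 mm across, 110 mm tall; loose bystander; origin at the centre of its underside
- bowl: white bowl, 120 mm across, 55 mm tall; loose bystander; origin at the centre of its underside
- portafilter: steel portafilter with black handle, lying, about 190 mm long; loose bystander; origin at the centre of its underside (of the round head; the handle lies along its -x)
- spoon: steel spoon, lying; loose bystander; origin at the centre of its underside

How it is judged:
On the way, in this order (a step that is already met when the one before it is completed fails the run):
1. the striker stays drawn back by itself, held by its catch, the robot off it, the die not yet moved (x of striker in the frame of marker below -0.022 m and not (contact force between any of the fingers, the arm and striker above 0.5 N) and value of joint die below 0.0015 m), for 0.3 s.
2. the trigger is pressed and the striker drives the die home (value of joint die above 0.0045 m and x of striker in the frame of marker above 0 m), for 0.1 s.
At the end, for the whole second after the job is handed in: The die is driven more than 4.5 mm into the tag, and the striker is forward of its starting position (x above 0 in the marker's frame) and at rest (under 0.02 m/s) (all of step 2 and linear speed of striker below 0.02 m/s); the robot touches nothing.
It fails at once if the bumper is pressed on the stop pad with more than 14 N (contact force between striker_c3 and anything else above 14 N).
It fails at once if the robot touches the striker while the die is driven (pushed or lowered by hand, or drawn a second time) (value of joint die above 0.0015 m and contact force between any of the fingers, the arm and striker above 0.5 N).
It fails at once if a bystander is moved more than 30 mm (distance of any of paper_cup, tamper, bean_tin, pitcher, bowl, portafilter, spoon from where it was at the start of the episode above 0.03 m).
It also fails if it takes over 61 s, if anything falls off the work surface, if the arm or the gripper's body presses on something with over 40 N, if the wrist force passes 120 N, or if a joint passes its speed limit or range.

## Robot

A 7-joint arm with a two-finger parallel gripper is mounted at the origin on the work surface. World frame = base frame: x ahead of the robot, y to its left, z up, the work surface at z = 0. Lengths are in m, angles in rad, forces in N, time in s.
With the tool pointing down it reaches from about 0.4 to 0.875 m from the base axis. Payload 19.3 kg.
Tool frame: the origin (TCP) lies at the very end of the fingers, on their centre line; the grasp point (between the pads) lies bot.pinch_z behind it (bot.pinch_z is the distance from the TCP to the grasp point, in m); z points along the fingers, y is the line along which they close (so a half turn about z gives the same grasp; the last joint's range is limited). The gripper opens to 85 mm and grips with 20 to 120 N. Pads are 22 mm wide; open, the fingers measure 114 mm over their backs; the gripper's body (76 mm by 85 mm) begins 54 mm behind the grasp point. The pads swing forward as they close: fully open they stand 13 mm farther back than shut.
Start: joints at [-1.394, 0.521, -0.036, 1.599, 0.021, 1.021, -0.113], TCP at [0.153, 0.606, 0.231] pointing down, gripper open.
Joint ranges: [-2.91, 2.91], [-0.3, 2.13], [-1.5, 1.42], [0.17, 2.43], [-1.26, 4.41], [0.16, 1.93], [-2.52, 2.52]. Speed limits (rad/s): [1.89, 1.89, 2.39, 2.39, 3.01, 3.01, 3.01].

## Interface

Orientations are given as [roll, pitch, yaw] about the fixed x, y, z axes, in that order (R = Rz(yaw) Ry(pitch) Rx(roll)).
In Python, from workcell import bot, grab_frame, ticket gives the robot as it stands.
- The arm moves only by the tool arm_command, never from a script. Its argument "commands" is a list of rows, each a list of 3 entries, a list of its own where there are three numbers: the shift along the world's x, y, z in mm, then the turn about the world's z in rad, then the gripper command: -1 is fully open, 1 is shut, values between are in proportion. In form: [[[tx, ty, tz], roll, fingers], ...]. A call has 1 to 20 rows; each row shifts and turns the commanded pose from where the row before left it; what a row does not reach is not made up. A row lasts 1/10 s, in which the tool goes at most 50 mm and 8.59 degrees, less where a joint would pass 70% of its speed; a pose out of reach is approached as far as the arm can. A call with a gripper value outside its range is refused whole. The fingers move at their own pace and stop on an object; "newtons" is the grip in N (left out, the last holds). Time passes only in rows, so rows that do not move let the fingers close. It gives the time, the measured TCP pose, the force, the opening and the grip force at its end, in the units of the state.
- bot.observe(): the state, without advancing time (a new reading comes with each control period).
- grab_frame(name): name is "side" or "top" or "wrist"; returns a dict with "image" (400x640x3 uint8, red, green, blue), "vertical_fov" (degrees; the focal length in pixels is half the picture's height over the tangent of half this angle, whatever the lens; pixels are square), "cx", "cy" (the principal point, pixels), "k1" (the pictures are not rectified: a ray, as slopes to the right and down, at radius r is drawn at 1 + k1 r^2 times it, then the intrinsics apply), "R" (3x3) and "t" (3): a world point X has camera coordinates R X + t. Camera axes: x right, y down, z forward; pixel columns grow to the right and rows downward; lengths in m; the calibration is good to about 2 mm. A picture is of the moment at which its call begins. There is no depth.
- ticket.job_done(): hands the job in; it is judged then, once.
The state is a dict: "clock": time; "qpos": joint angles; "qd": joint speeds; "joint_efforts": joint torques, N m; "position": TCP position; "tool_rot": TCP orientation; "force": force on the tool from outside, world axes, zero at the start; "moment": the same for the moment, N m; "grip_width": finger opening in m; "finger_force": force on a finger pad.
Only numpy, scipy, OpenCV 4.12 (cv2) and the standard library are available. Lean on these libraries where they do the work, as an engineer would, in place of code of your own. Each camera call takes 0.05 s, during which the arm holds its last target. There are 200 camera calls.

## Working session

There is one attempt and no reset: what is moved stays moved. The work goes in short steps, Python scripts to look and compute and a tool call to move; the robot and the scene stay as the last step left them, time stands still between calls to the robot, and variables do not carry over. Pictures are saved under pics/ and viewed, at most 10 in all, crops included, and the job is handed in when it is done.

Besides the shell and the picture viewer there is one more tool, called after "Call:" as name(argument=value, ...) on one line, values as JSON. arm_command: Moves the arm, as the interface text tells. Its arguments: {"type":"object","properties":{"commands":{"type":"array"},"newtons":{"type":"number"}},"required":["commands"]}

```bash
mkdir -p pics; cat > h.py <<'E'
import numpy as np, cv2, pickle
from workcell import bot, grab_frame, ticket
def snap(n,tag):
    f=grab_frame(n); cv2.imwrite(f'pics/{tag}.png',f['image'][:,:,::-1]); pickle.dump(f,open(f'pics/{tag}.pkl','wb')); return f
def KD(f):
    F=200/np.tan(np.radians(f['vertical_fov'])/2)
    return np.array([[F,0,f['cx']],[0,F,f['cy']],[0,0,1.]]),np.array([f['k1'],0,0,0,0.])
def proj(f,X):
    K,D=KD(f); return cv2.projectPoints(np.atleast_2d(np.array(X,float)),cv2.Rodrigues(np.array(f['R']))[0],np.array(f['t'],float),K,D)[0][:,0]
def at_z(f,uv,z):
    K,D=KD(f); n=cv2.undistortPoints(np.array(uv,float).reshape(-1,1,2),K,D)[:,0]
    R=np.array(f['R']);t=np.array(f['t']);c=-R.T@t
    d=np.c_[n,np.ones(len(n))]@R
    z=np.broadcast_to(z,(len(n),)); return c+d*((z-c[2])/d[:,2])[:,None]
E
python3 - <<'E'
from h import *
a=snap('top','top0');b=snap('side','side0')
print(bot.pinch_z,bot.observe())
for f in(a,b): print(-np.array(f['R']).T@f['t'],f['vertical_fov'],f['k1'])
E
```

```text
0.0187 {'clock': 0.1, 'qpos': array([-1.39420877,  0.52196526, -0.03634058,  1.59993201,  0.0211697 ,
        1.02109586, -0.11278126]), 'qd': array([-0.00094229, -0.0029763 ,  0.00070196, -0.00180473,  0.00044159,
        0.00261731,  0.00027406]), 'joint_efforts': array([ 4.03685728e-03, -9.28481984e+01,  1.98429778e+00, -3.70526075e+01,
        1.82407483e-02,  5.22593851e-03, -1.17629239e-05]), 'position': array([0.15262583, 0.60577381, 0.23078317]), 'tool_rot': array([-3.14057621e+00,  3.81765832e-05,  2.89480810e+00]), 'force': array([-0.41885862,  0.18919758, -0.86637079]), 'moment': array([-0.00160584, -0.0448074 ,  0.02316823]), 'finger_force': 0.0, 'grip_width': 0.08519595679479165}
[0.29440258 0.02428431 1.19006154] 55.48973500478856 0.006406043068432391
[ 0.42160453 -1.03236607  1.27817733] 45.45933063372857 -0.14036911163326882
```

View pics/top0.png

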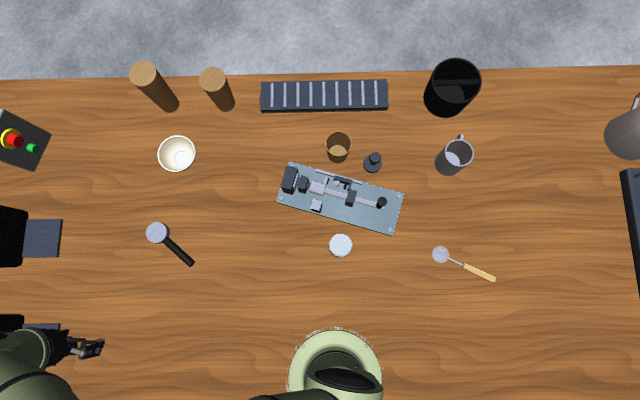

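View pics/side0.png

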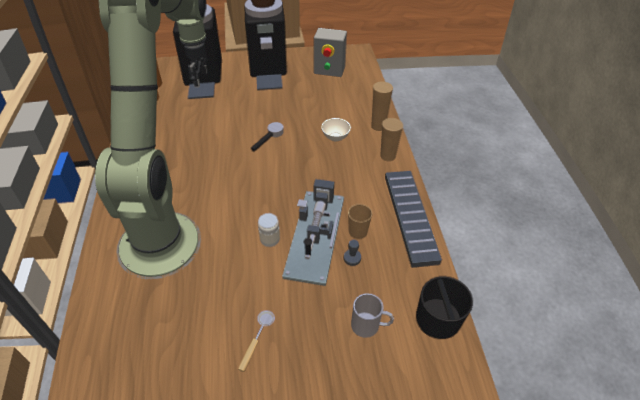

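The top view shows the marker with its handle cap at about (381,202), anvil at (289,179) and trigger pad at (316,206). Next is an enlarged crop.

```bash
python3 - <<'E'
from h import *
a=cv2.imread('pics/top0.png')[150:245,265:415]; cv2.imwrite('pics/c1.png',cv2.resize(a,None,fx=5.3,fy=5.3,interpolation=cv2.INTER_CUBIC))
E
```

```text
(no output)
```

View pics/c1.png

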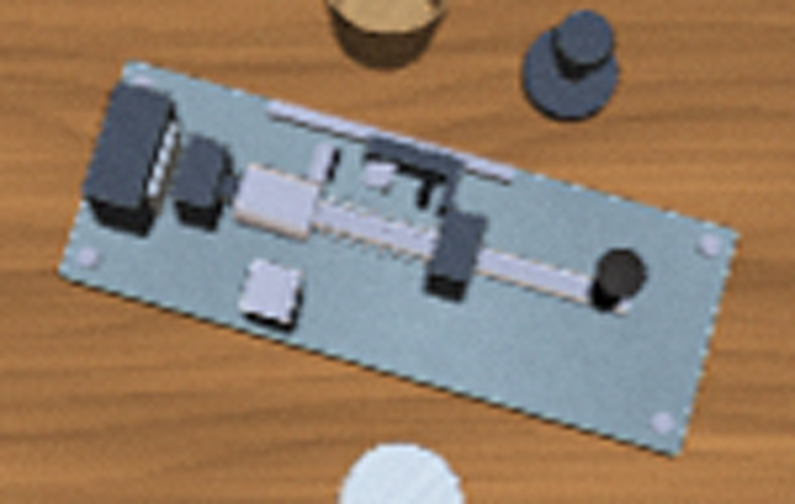

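Crop shows the plate corners at (127,62), (738,232), (680,455) and (60,272), the cap at (620,273), the pad at (271,287) and the bumper/stop block on the far side near (325,165) and (420,175).

```bash
python3 - <<'E'
from h import *
from scipy.optimize import least_squares
f=pickle.load(open('pics/top0.pkl','rb'))
cr=lambda p:(np.array(p,float)+.5)/5.3-.5+[265,150]
C=at_z(f,cr([(127,62),(738,232),(680,455),(60,272)]),.018)
print(C.round(4)); print(np.linalg.norm(C-np.roll(C,-1,0),axis=1))
uv=cr([(620,273),(271,285),(276,194),(461,239),(130,125)])  # cap, pad, head top, bearing top centre(approx), anvil
P=at_z(f,uv,[.127,.095,.078,.085,.1]); M=np.array([[-130,0],[50,56],[62,0],[-42.5,0]])/1000
e1=(C[0]-C[1]+C[3]-C[2])[:2]; yaw=np.arctan2(e1[1],e1[0]); print('plate yaw',yaw)
def T(p,m): c,s=np.cos(p[2]),np.sin(p[2]); return m@np.array([[c,s],[-s,c]])+p[:2]
fit=least_squares(lambda p:np.r_[(T(p,M[:2])-P[:2,:2]).ravel(),(p[2]-yaw)*.1],[.5,0,yaw])
p=fit.x; print(p,'res',(T(p,M)-P[:4,:2]).round(4).tolist())
c,s=np.cos(p[2]),np.sin(p[2])
print('corners in marker',((C[:,:2]-p[:2])@np.array([[c,-s],[s,c]])).round(4))
for n,m in dict(handle=[-.13,0],pad=[.05,.056],head=[.062,0]).items(): print(n,T(p,np.array([m])))
# tin top, tamper, cup
print('tin',at_z(f,[(340.5,245)],.1),'tamper',at_z(f,[(375,160)],.09))
np.save('pose.npy',p)
g=pickle.load(open('pics/side0.pkl','rb'))
print(proj(g,[[*T(p,np.array([[-.13,0]]))[0],.127],[*T(p,np.array([[.05,.056]]))[0],.095]]))
E
```

```text
[[ 0.655   0.1328  0.018 ]
 [ 0.544  -0.2292  0.018 ]
 [ 0.4125 -0.1888  0.018 ]
 [ 0.5259  0.1724  0.018 ]]
[0.37866897 0.13755466 0.37859103 0.13500787]
plate yaw 1.2699023083136645
[ 0.53932968 -0.01857821  1.2616504 ] res [[0.0004, -0.0006], [-0.0004, 0.0006], [0.0009, -0.002], [-0.0017, 0.0017]]
corners in marker [[ 0.1794 -0.0641]
 [-0.1993 -0.0685]
 [-0.2008  0.069 ]
 [ 0.1778  0.0709]]
handle [[ 0.4997778 -0.1424154]]
pad [[0.50119668 0.0460892 ]]
head [[0.55819288 0.0404826 ]]
tin [[ 0.37874837 -0.02398801  0.1       ]] tamper [[ 0.63213784 -0.13336964  0.09      ]]
[[307.37301913 241.13472554]
 [302.28564128 202.74322032]]
```

Call:
arm_command(commands=[[[25,-25,0],-0.065,-1],[[25,-25,0],-0.065,-1],[[25,-25,0],-0.065,-1],[[25,-25,0],-0.065,-1],[[25,-25,0],-0.065,-1],[[25,-25,0],-0.065,-1],[[25,-25,0],-0.065,-1],[[25,-25,0],-0.065,-1],[[25,-25,0],-0.065,-1],[[25,-25,0],-0.065,-1],[[6,-33,0],-0.065,-1],[[6,-33,0],-0.065,-1],[[6,-33,0],-0.065,-1],[[6,-33,0],-0.065,-1],[[6,-33,0],-0.065,-1],[[6,-33,0],-0.065,-1],[[6,-33,0],-0.065,-1],[[6,-33,0],-0.065,-1],[[6,-33,0],-0.065,-1],[[6,-33,0],-0.065,-1]], newtons=60)

```text
clock: 2.1
position: [0.4627, 0.0247, 0.2313]
tool_rot: [-3.141, -0.0, 1.592]
force: [0.3, 1.0, 1.1]
grip_width: 0.0854
finger_force: 0.0
```

```bash
python3 - <<'E'
from h import *
snap('wrist','w0')
E
```

```text
(no output)
```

View pics/w0.png

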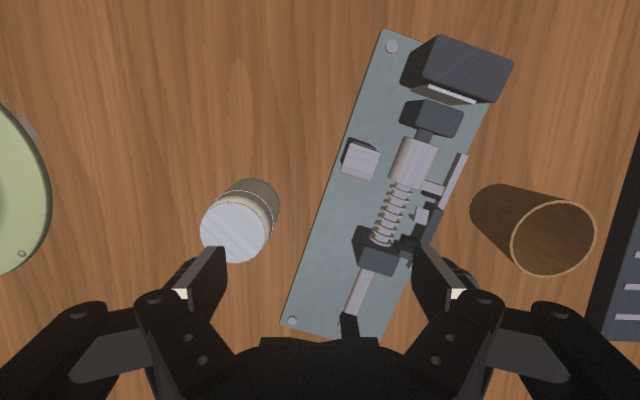

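Call:
arm_command(commands=[[[7,-33,0],-0.066,-1],[[7,-33,0],-0.066,-1],[[7,-33,0],-0.066,-1],[[7,-33,0],-0.066,-1],[[7,-33,0],-0.066,-1],[[0,0,0],0,-1],[[0,0,0],0,-1]])

```text
clock: 2.85
position: [0.4975, -0.1394, 0.231]
tool_rot: [-3.141, 0.0, 1.264]
force: [-0.5, -0.3, -0.4]
grip_width: 0.0855
finger_force: 0.0
```

The wrist view shows the pad at (361,160), the head at (413,162), the bumper at (432,190) and the sear block around (425,220); the handle is hidden under the gripper. I'll take another from above the handle.

```bash
python3 - <<'E'
from h import *
f=snap('wrist','w1'); p=np.load('pose.npy')
c,s=np.cos(p[2]),np.sin(p[2])
for m,z in [((-.13,0),.127),((-.13,0),.068),((.05,.056),.095),((.062,0),.078)]:
    print(m,proj(f,[[p[0]+c*m[0]-s*m[1],p[1]+s*m[0]+c*m[1],z]]))
E
```

```text
(-0.13, 0) [[322.47009524 198.8769276 ]]
(-0.13, 0) [[321.83163235 182.67487427]]
(0.05, 0.056) [[249.52692271 -40.75463722]]
(0.062, 0) [[323.09901541 -48.34489905]]
```

View pics/w1.png

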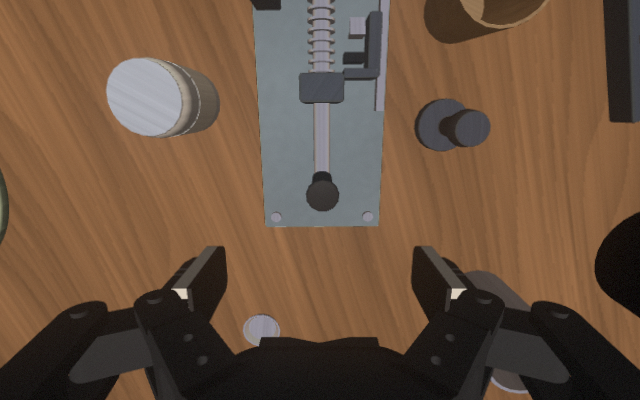

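The cap appears at (322,194) against a predicted (322,199), so the pose is good to about 3 mm. I'll descend, and also crop the sear block.

Call:
arm_command(commands=[[[3,0,-20],0,-1],[[0,0,-33],0,-1],[[0,0,-33],0,-1],[[0,0,-33],0,-1],[[0,0,-20],0,-1],[[0,0,-12],0,-1],[[0,0,0],0,-1],[[0,0,0],0,-1],[[0,0,0],0,-1]], newtons=60)

```text
clock: 3.8
position: [0.5013, -0.1388, 0.0814]
tool_rot: [3.14, -0.0, 1.265]
force: [0.1, -0.1, -0.2]
grip_width: 0.0857
finger_force: 0.0
```

```bash
python3 - <<'E'
from h import *
a=cv2.imread('pics/w0.png')[130:280,340:480]; b=cv2.imread('pics/w1.png')[0:110,290:400]
a=cv2.resize(a,None,fx=4,fy=4,interpolation=cv2.INTER_CUBIC)
cv2.imwrite('pics/c2.png',a)
E
```

```text
(no output)
```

View pics/c2.png

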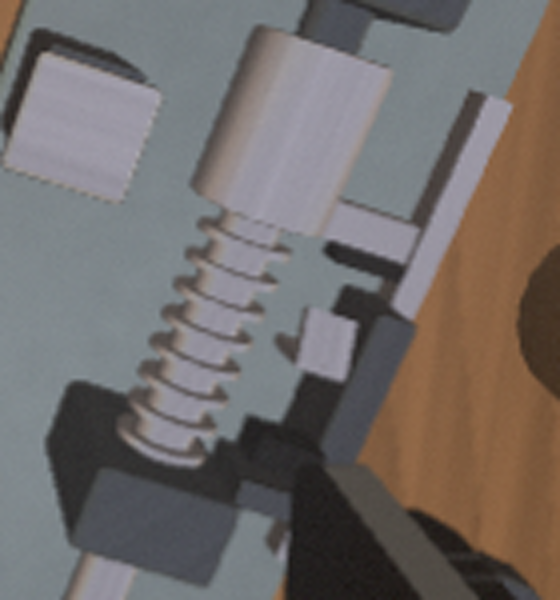

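The crop shows the bumper's rear face at about (362,265) and the stop pad's face at about (285,430). That is roughly 45 mm apart, so I expect the catch at around 40 mm. Now I grip.

Call:
arm_command(commands=[[[0,0,0],0,1],[[0,0,0],0,1],[[0,0,0],0,1],[[0,0,0],0,1],[[0,0,0],0,1],[[0,0,0],0,1],[[0,0,0],0,1],[[0,0,0],0,1]], newtons=60)

```text
clock: 4.6
position: [0.5006, -0.1389, 0.0805]
tool_rot: [-3.141, -0.0, 1.265]
force: [-2.8, 1.0, 5.4]
grip_width: 0.0222
finger_force: 58.2
```

Call:
arm_command(commands=[[[-0.6,-1.9,0],0,1],[[-0.6,-1.9,0],0,1],[[-0.6,-1.9,0],0,1],[[-0.6,-1.9,0],0,1],[[-0.6,-1.9,0],0,1],[[-0.6,-1.9,0],0,1],[[-0.6,-1.9,0],0,1],[[-0.6,-1.9,0],0,1],[[-0.6,-1.9,0],0,1],[[0,0,0],0,1],[[0,0,0],0,1]], newtons=60)

```text
clock: 5.7
position: [0.4955, -0.1555, 0.0804]
tool_rot: [-3.141, -0.001, 1.265]
force: [0.8, 5.0, 6.9]
grip_width: 0.022
finger_force: 58.3
```

Call:
arm_command(commands=[[[-0.6,-1.9,0],0,1],[[-0.6,-1.9,0],0,1],[[-0.6,-1.9,0],0,1],[[0,0,0],0,1],[[0,0,0],0,1]])

```text
clock: 6.2
position: [0.4938, -0.161, 0.0804]
tool_rot: [-3.142, -0.001, 1.265]
force: [0.3, 5.5, 5.2]
grip_width: 0.0225
finger_force: 58.3
```

Call:
arm_command(commands=[[[-0.6,-1.9,0],0,1],[[0,0,0],0,1],[[0,0,0],0,1]])

```text
clock: 6.5
position: [0.4933, -0.1627, 0.0804]
tool_rot: [-3.141, -0.001, 1.266]
force: [1.0, 7.0, 5.9]
grip_width: 0.0222
finger_force: 58.3
```

Call:
arm_command(commands=[[[-0.6,-1.9,0],0,1],[[0,0,0],0,1],[[0,0,0],0,1]])

```text
clock: 6.8
position: [0.4927, -0.1645, 0.0804]
tool_rot: [-3.141, -0.001, 1.266]
force: [0.6, 8.4, 6.4]
grip_width: 0.0224
finger_force: 58.3
```

Call:
arm_command(commands=[[[-0.6,-1.9,0],0,1],[[0,0,0],0,1],[[-0.6,-1.9,0],0,1],[[0,0,0],0,1],[[0,0,0],0,1]])

```text
clock: 7.3
position: [0.4916, -0.1682, 0.0804]
tool_rot: [-3.141, -0.001, 1.266]
force: [0.5, 8.8, 5.5]
grip_width: 0.0223
finger_force: 58.3
```

Call:
arm_command(commands=[[[-0.6,-1.9,0],0,1],[[0,0,0],0,1],[[0,0,0],0,1]])

```text
clock: 7.6
position: [0.491, -0.1699, 0.0804]
tool_rot: [-3.141, -0.002, 1.266]
force: [1.8, 9.5, 5.4]
grip_width: 0.0222
finger_force: 58.3
```

Call:
arm_command(commands=[[[-0.5,-1.4,0],0,1],[[0,0,0],0,1],[[0,0,0],0,1]])

```text
clock: 7.9
position: [0.4905, -0.1716, 0.0804]
tool_rot: [3.142, -0.001, 1.266]
force: [1.4, 8.2, 5.9]
grip_width: 0.0222
finger_force: 58.3
```

Call:
arm_command(commands=[[[-0.5,-1.4,0],0,1],[[0,0,0],0,1],[[0,0,0],0,1]])

```text
clock: 8.2
position: [0.4901, -0.173, 0.0804]
tool_rot: [3.141, -0.001, 1.266]
force: [2.1, 8.3, 5.4]
grip_width: 0.0224
finger_force: 58.3
```

Call:
arm_command(commands=[[[-0.5,-1.4,0],0,1],[[0,0,0],0,1],[[0,0,0],0,1]])

```text
clock: 8.5
position: [0.4896, -0.1744, 0.0804]
tool_rot: [3.141, -0.001, 1.266]
force: [2.4, 7.6, 5.8]
grip_width: 0.0225
finger_force: 58.3
```

```bash
python3 - <<'E'
from h import *
p=np.load('pose.npy');d=np.array([np.cos(p[2]),np.sin(p[2])])
t=snap('top','top1'); s=snap('side','side1'); F=[]
for i in range(8): grab_frame('wrist'); F.append(bot.observe()['force'][:2]@d)
print(np.mean(F),np.std(F))
c,s_=d
q=lambda m,z:[p[0]+c*m[0]-s_*m[1],p[1]+s_*m[0]+c*m[1],z]
for f in(t,s): print(proj(f,[q((.062,0),.06),q((.03,-.03),.06)]))
A=cv2.resize(t['image'][160:225,300:390,::-1],None,fx=6,fy=6,interpolation=cv2.INTER_CUBIC)
g=proj(s,[q((.03,0),.06)])[0].astype(int); print(g)
B=cv2.resize(s['image'][g[1]-45:g[1]+45,g[0]-20:g[0]+22,::-1],None,fx=4.3,fy=4.3,interpolation=cv2.INTER_CUBIC)
B=B[:390]; A=np.pad(A,((0,max(0,B.shape[0]-A.shape[0])),(0,0),(0,0))); B=np.pad(B,((0,A.shape[0]-B.shape[0]),(0,0),(0,0)))
cv2.imwrite('pics/c3.png',np.hstack([A,B])); print(A.shape,B.shape)
E
```

```text
8.562244195732507 0.6449988505161127
[[317.41988352 187.25008111]
 [330.30944101 181.0371993 ]]
[[319.25176482 209.53351673]
 [326.19405267 217.84648292]]
[317 216]
(390, 540, 3) (390, 181, 3)
```

View pics/c3.png

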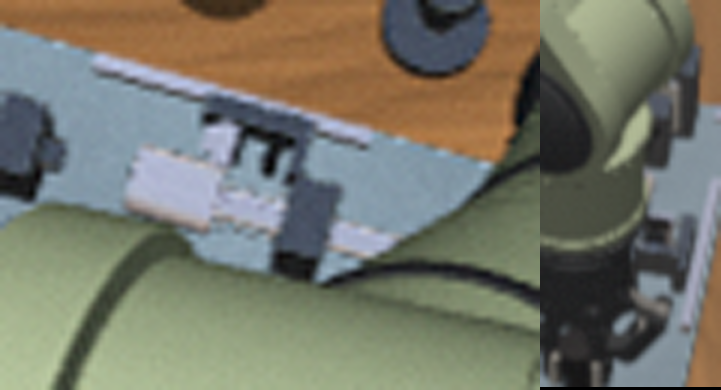

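The top crop shows the bumper at about (245,150) still short of the stop pad at about (268,155). The gap is roughly 7–10 mm, so it has not caught yet. I'll continue in small steps.

Call:
arm_command(commands=[[[-0.5,-1.4,0],0,1],[[0,0,0],0,1],[[0,0,0],0,1]])

```text
clock: 9.3
position: [0.4892, -0.1758, 0.0804]
tool_rot: [3.141, -0.001, 1.266]
force: [2.7, 8.2, 3.5]
grip_width: 0.0226
finger_force: 58.3
```

Call:
arm_command(commands=[[[-0.5,-1.4,0],0,1],[[0,0,0],0,1],[[0,0,0],0,1]])

```text
clock: 9.6
position: [0.4888, -0.1771, 0.0804]
tool_rot: [3.141, -0.001, 1.266]
force: [3.2, 7.6, 4.4]
grip_width: 0.0222
finger_force: 58.3
```

Call:
arm_command(commands=[[[-0.3,-1.0,0],0,1],[[0,0,0],0,1],[[0,0,0],0,1]])

```text
clock: 9.9
position: [0.4885, -0.1781, 0.0804]
tool_rot: [3.141, -0.001, 1.266]
force: [3.5, 8.5, 4.3]
grip_width: 0.0225
finger_force: 58.3
```

Call:
arm_command(commands=[[[-0.3,-1.0,0],0,1],[[0,0,0],0,1],[[0,0,0],0,1]])

```text
clock: 10.2
position: [0.4882, -0.179, 0.0804]
tool_rot: [3.141, -0.001, 1.266]
force: [3.5, 9.0, 3.8]
grip_width: 0.0222
finger_force: 58.3
```

Call:
arm_command(commands=[[[-0.3,-1.0,0],0,1],[[0,0,0],0,1],[[0,0,0],0,1]])

```text
clock: 10.5
position: [0.4879, -0.18, 0.0804]
tool_rot: [3.141, -0.001, 1.266]
force: [3.8, 8.6, 5.0]
grip_width: 0.0229
finger_force: 58.3
```

Call:
arm_command(commands=[[[-0.3,-1.0,0],0,1],[[0,0,0],0,1],[[0,0,0],0,1]])

```text
clock: 10.8
position: [0.4876, -0.181, 0.0804]
tool_rot: [3.141, -0.002, 1.266]
force: [2.6, 9.8, 3.9]
grip_width: 0.0222
finger_force: 58.3
```

Call:
arm_command(commands=[[[-0.3,-0.9,0],0,1],[[0,0,0],0,1],[[0,0,0],0,1]])

```text
clock: 11.1
position: [0.4873, -0.1819, 0.0805]
tool_rot: [3.141, -0.002, 1.266]
force: [3.9, 9.5, 4.4]
grip_width: 0.0218
finger_force: 58.3
```

```bash
python3 - <<'E'
from h import *
p=np.load('pose.npy');d=np.array([np.cos(p[2]),np.sin(p[2])]);c,s_=d
t=snap('top','top2'); F=[]
for i in range(10): grab_frame('wrist'); F.append(bot.observe()['force'][:2]@d)
print(np.mean(F),np.std(F))
# rectify marker-axis strip at z=.065 from 3 images
def strip(f,z=.07):
    xs=np.arange(-.06,.14,.0005); ys=np.arange(-.06,.03,.0005)
    X,Y=np.meshgrid(xs,ys); W=np.c_[(p[0]+c*X-s_*Y).ravel(),(p[1]+s_*X+c*Y).ravel(),np.full(X.size,z)]
    m=proj(f,W).reshape(*X.shape,2).astype(np.float32)
    return cv2.remap(f['image'],m[...,0],m[...,1],cv2.INTER_CUBIC)[:,:,::-1]
L=[strip(pickle.load(open(f'pics/{n}.pkl','rb'))) for n in('top0','top1','top2')]
cv2.imwrite('pics/c4.png',cv2.resize(np.vstack(L),None,fx=1.9,fy=1.1*1,interpolation=cv2.INTER_CUBIC))
print(L[0].shape)
E
```

```text
9.587665954195964 0.5160328573169972
(180, 400, 3)
```

View pics/c4.png

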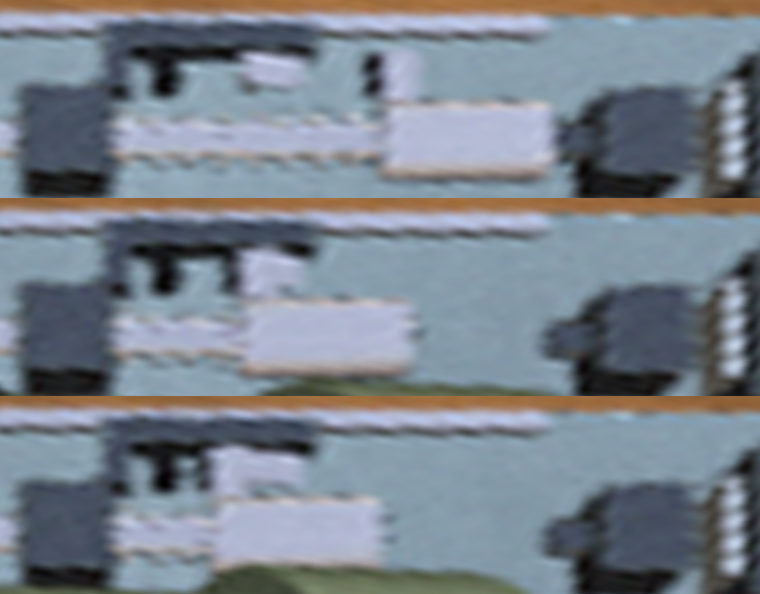

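The rectified strips show the lug's front face at about x=251 px and the sear's rear face at about 244 px (3.8 px/mm), with the bumper 4–6 mm off the pad. So the catch is 1–2 mm further.

Call:
arm_command(commands=[[[-0.3,-1.0,0],0,1],[[0,0,0],0,1],[[0,0,0],0,1]])

```text
clock: 11.95
position: [0.487, -0.183, 0.0804]
tool_rot: [3.141, -0.001, 1.266]
force: [3.1, 8.1, 4.8]
grip_width: 0.0221
finger_force: 58.3
```

Call:
arm_command(commands=[[[-0.3,-0.9,0],0,1],[[0,0,0],0,1],[[0,0,0],0,1]])

```text
clock: 12.25
position: [0.4867, -0.1839, 0.0804]
tool_rot: [3.141, -0.001, 1.266]
force: [3.7, 8.1, 4.4]
grip_width: 0.0225
finger_force: 58.3
```

Call:
arm_command(commands=[[[0.3,0.9,0],0,1],[[0.3,0.9,0],0,1],[[0.3,0.9,0],0,1],[[0,0,0],0,1],[[0,0,0],0,1]])

```text
clock: 12.75
position: [0.4871, -0.1824, 0.0804]
tool_rot: [3.141, -0.0, 1.265]
force: [2.7, 2.6, 5.1]
grip_width: 0.0223
finger_force: 58.3
```

The force fell to about 3 N and the motion stalled, so the sear is carrying the load. Ease off a bit more, then open.

Call:
arm_command(commands=[[[0.2,0.8,0],0,1],[[0,0,0],0,1],[[0,0,0],0,1]])

```text
clock: 13.05
position: [0.4872, -0.1821, 0.0805]
tool_rot: [3.141, 0.0, 1.264]
force: [1.1, -1.4, 5.6]
grip_width: 0.0225
finger_force: 58.4
```

Call:
arm_command(commands=[[[0,0,0],0,-1],[[0,0,0],0,-1],[[0,0,0],0,-1],[[0,0,0],0,-1],[[0,0,0],0,-1],[[0,0,0],0,-1],[[0,0,0],0,-1],[[0,0,0],0,-1],[[0,0,0],0,-1],[[0,0,0],0,-1]])

```text
clock: 14.05
position: [0.487, -0.1816, 0.0803]
tool_rot: [-3.142, 0.0, 1.265]
force: [-0.5, 1.1, 0.8]
grip_width: 0.0853
finger_force: 0.0
```

Call:
arm_command(commands=[[[0,0,30],0,-1],[[0,0,40],0,-1],[[0,0,40],0,-1],[[0,0,40],0,1],[[1,20,0],0,1],[[2,30,0],0,1],[[2,30,0],0,1],[[2,30,0],0,1],[[2,30,0],0,1],[[2,30,0],0,1],[[2,30,0],0,1],[[1,27,0],0,1],[[0,0,0],0,1],[[0,0,0],0,1]], newtons=60)

```text
clock: 15.45
position: [0.5009, 0.0456, 0.2302]
tool_rot: [-3.142, 0.0, 1.266]
force: [0.2, -0.9, 0.4]
grip_width: 0.0002
finger_force: 0.0
```

```bash
python3 - <<'E'
from h import *
p=np.load('pose.npy');c,s_=np.cos(p[2]),np.sin(p[2])
f=snap('wrist','w2');o=bot.observe();print(o['position'],o['clock'])
q=lambda m,z:[p[0]+c*m[0]-s_*m[1],p[1]+s_*m[0]+c*m[1],z]
print(proj(f,[q((.05,.056),.095),q((.062-.047,0),.078),q((-.177,0),.127)]))
im=f['image'][:,:,::-1].copy()
u=proj(f,[q((.05+a,.056+b),.095) for a,b in((-.014,-.015),(.014,-.015),(.014,.015),(-.014,.015))])
cv2.polylines(im,[u.round().astype(np.int32)],True,(0,0,255),1)
cv2.imwrite('pics/w2b.png',im)
E
```

```text
[0.50090049 0.04487123 0.23028557] 15.5
[[318.74314386 186.58353709]
 [374.39113739 216.61518863]
 [373.35515871 412.80286088]]
```

View pics/w2b.png

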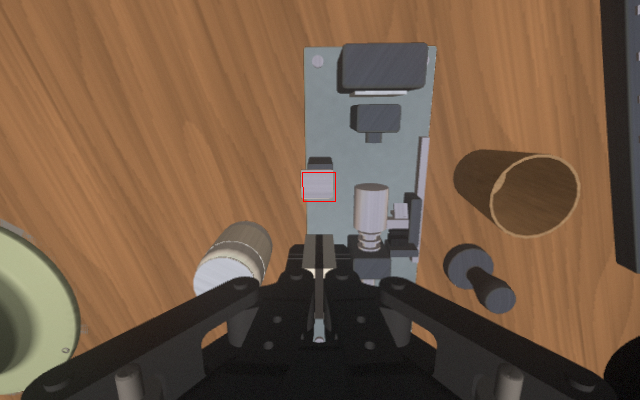

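The striker stays cocked, and the pad at (319,185) matches the predicted outline. Descend and press.

Call:
arm_command(commands=[[[0,1,-40],0,1],[[0,0,-40],0,1],[[0,0,-30],0,1],[[0,0,-17],0,1],[[0,0,0],0,1],[[0,0,0],0,1]])

```text
clock: 16.1
position: [0.5012, 0.0455, 0.1038]
tool_rot: [3.141, 0.0, 1.263]
force: [0.9, 0.4, 1.1]
grip_width: 0.0003
finger_force: 0.0
```

Call:
arm_command(commands=[[[0,0,-4],0,1],[[0,0,-3],0,1],[[0,0,-2],0,1],[[0,0,-2],0,1],[[0,0,-2],0,1],[[0,0,-2],0,1],[[0,0,-1],0,1],[[0,0,-1],0,1],[[0,0,0],0,1],[[0,0,0],0,1]])

```text
clock: 17.1
position: [0.5012, 0.0465, 0.0864]
tool_rot: [3.141, -0.0, 1.265]
force: [1.3, 1.4, 3.7]
grip_width: 0.0001
finger_force: 1.8
```

```bash
python3 - <<'E'
from h import *
p=np.load('pose.npy');c,s_=np.cos(p[2]),np.sin(p[2])
t=snap('top','top3'); f=snap('wrist','w3'); cv2.imwrite('pics/c5.png',cv2.resize(np.hstack([t['image'][150:245,265:415],t['image'][150:245,265:415]*0])[:, :150,::-1],None,fx=4,fy=4))
q=lambda m,z:[p[0]+c*m[0]-s_*m[1],p[1]+s_*m[0]+c*m[1],z]
for n,g in(('rest',pickle.load(open('pics/top0.pkl','rb'))),('cocked',pickle.load(open('pics/top2.pkl','rb'))),('now',t)):
    u=proj(g,[q((x,0),.078) for x in np.arange(-.03,.1,.01)]); print(n,[int(v) for v in cv2.remap(g['image'].mean(2).astype(np.float32),u[:,0].astype(np.float32),u[:,1].astype(np.float32),1).ravel()])
print(bot.observe()['position'])
E
```

```text
rest [139, 176, 189, 183, 185, 189, 189, 165, 193, 193, 194, 193, 75]
cocked [136, 172, 184, 186, 188, 186, 189, 157, 152, 155, 149, 143, 73]
now [139, 178, 98, 32, 51, 76, 88, 96, 101, 106, 111, 113, 117]
[0.50119361 0.04657348 0.08640361]
```

Force is 3.7 N at 8.6 mm down. Lift straight up and check.

Call:
arm_command(commands=[[[0,0,10],0,1],[[0,0,40],0,1],[[0,0,45],0,1],[[0,0,45],0,1],[[0,0,0],0,1],[[0,0,0],0,1],[[0,0,0],0,1]])

```text
clock: 17.9
position: [0.5004, 0.0464, 0.2258]
tool_rot: [-3.14, 0.001, 1.265]
force: [-0.4, 0.3, -0.1]
grip_width: -0.0001
finger_force: 0.0
```

```bash
python3 - <<'E'
from h import *
snap('wrist','w4')
a,b=[cv2.imread(f'pics/{n}.png')[30:290,290:450] for n in('w2','w4')]
cv2.imwrite('pics/c6.png',cv2.resize(np.hstack([a,b]),None,fx=2.2,fy=2.2,interpolation=cv2.INTER_CUBIC))
E
```

```text
(no output)
```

View pics/c6.png

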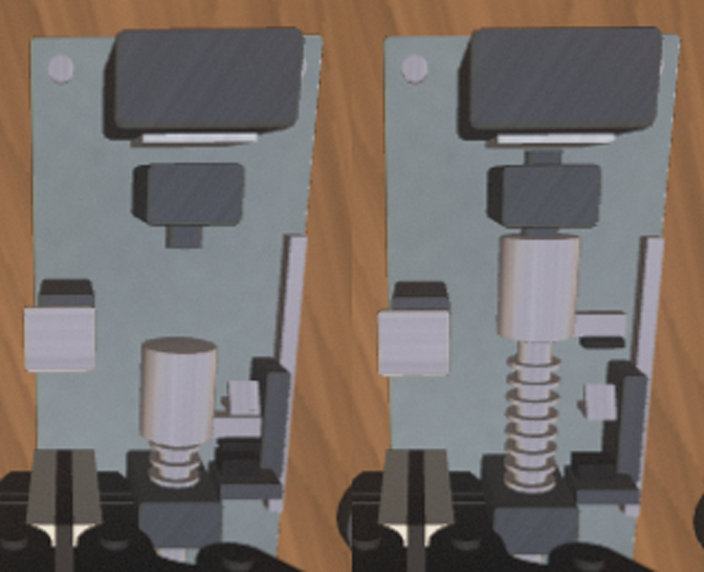

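The right half (after) shows the striker fully forward at about (538,290), the die pushed through its holder toward the tag at (543,157), and the pad sprung back up. Handing in.

```bash
python3 -c "
from workcell import ticket; print(ticket.job_done())"
```

```text
the job is handed in; nothing more can be done
None
```

The striker was drawn until its catch took it (about 46 mm), released so it stayed cocked, and fired by the trigger pad; the last picture shows the die driven forward through its holder, and the job is handed in, but no verdict was returned.

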